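Hang the drilling template on the cylinder block's two guide pins

ROBOT

A 6-joint arm with a two-finger parallel gripper is mounted at the origin on the work surface. World frame = base frame: x ahead of the robot, y to its left, z up, the work surface at z = 0. Lengths are in m, angles in rad, forces in N, time in s.
With the tool pointing down it reaches from about 0.35 to 0.85 m from the base axis. Payload 8.1 kg.
Tool frame: the origin (TCP) lies at the centre of the arm's flange, where the gripper is bolted on; the fingertips stand 186 mm ahead of it and the grasp point (between the pads) lies 167 mm ahead of it; z points along the fingers, y is the line along which they close (so a half turn about z gives the same grasp; the last joint's range is limited). The gripper opens to 93 mm and grips with 3 to 60 N. Pads are 15 mm wide; open, the fingers measure 128 mm over their backs; the gripper's body (75 mm by 188 mm) begins 65 mm behind the grasp point.
Start: joints at [1.135, 0.13, 1.488, -0, 1.523, -0.085], TCP at [0.206, 0.563, 0.405] pointing down, gripper open.
Joint ranges: [-2.96, 2.96], [-0.89, 2.26], [0.02, 2.5], [-1.34, 4.48], [0, 2.73], [-2.66, 2.66]. Speed limits (rad/s): [2.39, 2.39, 2.79, 3.14, 3.14, 3.14].

INTERFACE

Orientations are given as a rotation vector (axis times angle).
In Python, from plant import robot gives the robot as it stands.
- The arm moves only by the tool apply_moves, never from a script. Its argument "series" is a list of rows, each a list of 2 entries, a list of its own where there are three numbers: the shift along the tool's x, y, z in mm, then the turn, a rotation vector about the tool's x, y, z in rad. A call has 1 to 12 rows; each row shifts and turns the commanded pose from where the row before left it, along the tool's axes as they then stand; what a row does not reach is not made up. A row lasts 1/12 s, in which the tool goes at most 41.7 mm and 7.16 degrees, less where a joint would pass 70% of its speed; a pose out of reach is approached as far as the arm can. A call is refused whole if a number of a shift passes 41.7 or a number of a turn 0.125, either way. A call with a gripper value outside its range is refused whole. "claw" is the opening, from 0 (shut) to 1 (fully open), set as the call begins (left out, the last holds). The fingers move at their own pace and stop on an object; "newtons" is the grip in N (left out, the last holds). Time passes only in rows, so rows that do not move let the fingers close. It gives the time, the measured TCP pose, the force, the opening and the grip force at its end, in the units of the state.
- robot.read_state(): the state, without advancing time (a new reading comes with each control period).
- robot.read_camera(name): name is "scene" or "top" or "wrist"; returns (picture, depth): 384x512x3 uint8, blue, green, red; 384x512 float32, m along the optical axis (not along the pixel's ray), 0 where there is no reading.
- robot.calibration(name): a dict with "fx", "fy", "cx", "cy" (pixels), "extrinsics" (4x4, takes a point from world to camera coordinates). Camera axes: x right, y down, z forward; pixel columns grow to the right and rows downward; lengths in m; the calibration is good to about 2 mm. A picture is of the moment at which its call begins: read the wrist's pose just before it. calibration takes no time and is no camera call; for the wrist camera it gives the pose at the moment of the call.
- robot.close_job(): hands the job in; it is judged then, once.
The state is a dict: "t": time; "q": joint angles; "dq": joint speeds; "joint_torque": joint torques, N m; "tool_pos": TCP position; "orientation": TCP orientation; "force": force on the tool from outside, world axes, zero at the start; "wrist_torque": the same for the moment, N m; "opening": finger opening in m; "gripper_force": force on a finger pad.
Only numpy, scipy, OpenCV 4.12 (cv2) and the standard library are available. Lean on these libraries where they do the work, as an engineer would, in place of code of your own. Each camera call takes 0.05 s, during which the arm holds its last target. There are 200 camera calls.

TASK

Pick the blue drilling template up by its orange handle and hang it on the two brass guide pins of the engine cylinder block, both pins through their slots, lowered fully home so that it lies flat on the block's top face, then let go of it. The pins are not at an exactly known place, so feel for them gently and never force the template down; leave the piston, the oil bottle and the wrench where they are.

Things in the scene. Friction and masses are not known exactly. Their poses are not given: they have to be found in the camera images.
- template: drilling template: a blue plate 116 (x) by 164 (y) by 8 mm, about 0.4 kg, lying flat. Origin: middle of the underside, z up. Two through slots, each 12 mm in x by 14 mm in y, 1 mm chamfer, are centred at x = 0, y = +60 and -60 mm; a window 60 by 52 mm in the middle. Same when turned half round. An orange handle runs along y above the window on posts at y = +36 and -36 mm.
- handle (a point): the middle of the template's orange handle bar, 46 mm above the template's underside, axes as the template's. The bar is 14 mm wide (x), 14 mm high (z) and 84 mm long (y), with 31 mm free under it to the plate; pinch it across x, from above.
- block: finned aluminium engine cylinder block, fixed to the bench, 150 (x) by 190 (y) by 90 mm high. Origin: middle of the underside, z up, yaw varies. Two brass guide pins, 10 mm in diameter, 1 mm chamfer at the tip, stand 16 mm above its flat top face at y = +60 and -60 mm. A force of 60 N between the template and the block or its pins counts as forcing it.
- deck (a point): middle of the block's flat top face, 90 mm above the bench, axes as the block's; the template's underside rests here when home. The two pins are clamped rigidly on one carrier set by hand: both stand at the same x here, somewhere from -14 to +14 mm, not measured, to be found by sight or by feel along x. Black slots 42 mm long (x) in the face mark their travel.
- piston: a steel piston standing on the bench, 52 mm in diameter, 50 mm high; origin at the middle of its underside. Leave it alone.
- oil: a green oil bottle with red cap, 60 mm in diameter, 140 mm high; origin at the middle of its underside. Leave it alone.
- wrench: a wrench lying on the bench; origin at its middle underside, x along its length. Leave it alone.
Not all that is in view belongs to the job. What is meant by the template is not black, purple or white, and is the larger of those in its own colour.

How it is judged:
By the outcome, as a careful person would: the job done as asked, in the order asked, and still so for the second after the job is handed in, with the robot touching nothing.
It also fails if it takes over 64 s, if anything falls off the work surface, if the arm or the gripper's body presses on something with over 40 N, if the wrist force passes 120 N, or if a joint passes its speed limit or range.

## Working session

There is one attempt and no reset: what is moved stays moved. The work goes in short steps, Python scripts to look and compute and a tool call to move; the robot and the scene stay as the last step left them, time stands still between calls to the robot, and variables do not carry over. Pictures are saved under pics/ and viewed, at most 10 in all, crops included, and the job is handed in when it is done.

Besides the shell and the picture viewer there is one more tool, called after ">>>" as name([rows], argument=value, ...), one row to a line, values as JSON. apply_moves: Moves the arm, as the interface text tells. Its arguments: {"type":"object","properties":{"series":{"type":"array"},"claw":{"type":"number"},"newtons":{"type":"number"}},"required":["series"]}

```bash
ls; mkdir -p pics
python3 - <<'E'
from plant import robot
import cv2,numpy as np
s=robot.read_state();print({k:np.round(v,3) for k,v in s.items()})
for n in ("top","scene"):
    p,d=robot.read_camera(n);c=robot.calibration(n)
    cv2.imwrite(f"pics/{n}0.png",p);np.savez(f"{n}0.npz",p=p,d=d,E=c["extrinsics"],K=[c["fx"],c["fy"],c["cx"],c["cy"]])
    print(n,c)
a=cv2.imread("pics/top0.png");cv2.imwrite("pics/t0.png",cv2.resize(a,(800,600)))
E
```

```text
pics
{'t': np.float64(0.0), 'q': array([ 1.135,  0.131,  1.489,  0.   ,  1.523, -0.085]), 'dq': array([0.002, 0.   , 0.   , 0.001, 0.001, 0.   ]), 'joint_torque': array([ 1.0000e-03, -5.5985e+01, -4.9176e+01,  7.7000e-02,  3.6000e-02,
       -0.0000e+00]), 'tool_pos': array([0.206, 0.563, 0.404]), 'orientation': array([-5.480e-01, -3.093e+00,  3.000e-03]), 'force': array([ 0.392, -1.129,  0.428]), 'wrist_torque': array([0.009, 0.038, 0.063]), 'gripper_force': np.float64(0.0), 'opening': np.float64(0.093)}
top {'fx': 417.8600105404929, 'fy': 417.8600105404929, 'cx': 246.46172622001822, 'cy': 196.95365417225153, 'extrinsics': array([[-0.01187699, -0.9998698 , -0.01092376,  0.14779044],
       [-0.98376215,  0.0136408 , -0.17895796,  0.50205042],
       [ 0.17908367,  0.0086209 , -0.98379608,  1.18437994],
       [ 0.        ,  0.        ,  0.        ,  1.        ]])}
scene {'fx': 421.0281297276354, 'fy': 421.0281297276354, 'cx': 260.89453344622933, 'cy': 191.93191356274343, 'extrinsics': array([[-0.59930143,  0.80043118,  0.01215396,  0.18860166],
       [ 0.66444199,  0.50583652, -0.55013294, -0.34094337],
       [-0.44649148, -0.32161986, -0.83498864,  1.48517454],
       [ 0.        ,  0.        ,  0.        ,  1.        ]])}
```

View pics/t0.png

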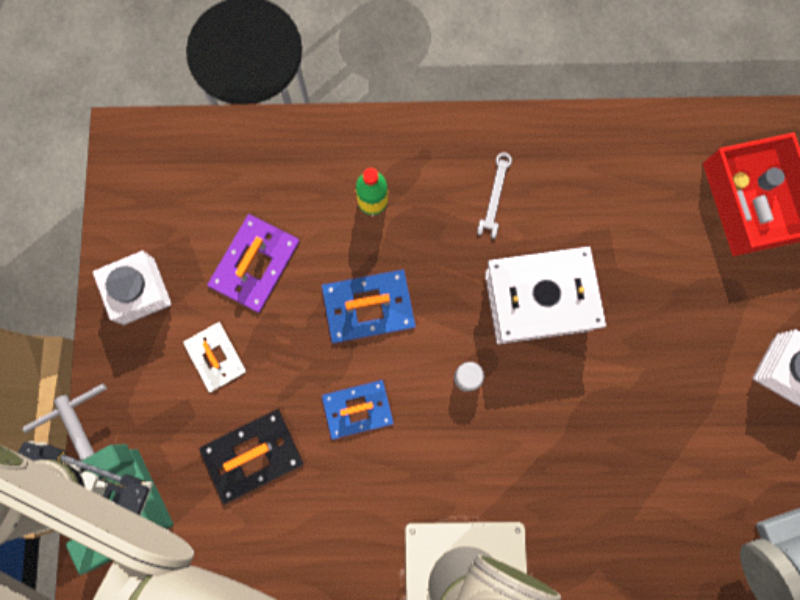

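View pics/scene0.png

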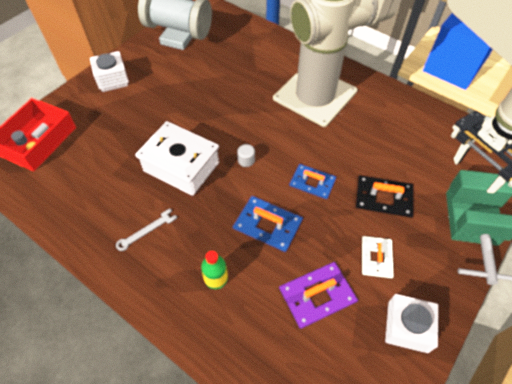

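Templates in the 800x600 top view are purple (253,262), white (213,356), black (250,457), small blue (357,409) and large blue (368,306). The large blue one is the larger of the two blues, so it is the template. The block is at (546,295), with its pins near (514,297) and (580,289). Next I'll measure both and confirm with a crop.

```bash
cat > h.py <<'E'
import cv2,numpy as np
from scipy.spatial.transform import Rotation as R
def cloud(d,E,K):
    v,u=np.mgrid[:d.shape[0],:d.shape[1]]
    P=np.stack([(u-K[2])/K[0]*d,(v-K[3])/K[1]*d,d],-1)
    return (P-E[:3,3])@E[:3,:3]
def ray_at(u,v,z,E,K):
    r=np.array([(u-K[2])/K[0],(v-K[3])/K[1],1])@E[:3,:3]; o=-E[:3,:3].T@E[:3,3]
    return o+r*(z-o[2])/r[2]
def rect(P):
    (c,s,a)=cv2.minAreaRect((P[:,:2]*1000).astype(np.float32)); a=np.radians(a)
    if s[0]>s[1]: a+=np.pi/2; s=s[::-1]   # a: direction of the short (x) side
    a=(a+np.pi/2)%np.pi-np.pi/2
    return np.round(c,1),np.round(s,1),round(float(np.degrees(a)),2)
E
python3 - <<'E'
from h import *
for n in("top","scene"):
    f=np.load(f"{n}0.npz");p,d,E,K=[f[k] for k in"pdEK"];W=cloud(d,E,K)
    hsv=cv2.cvtColor(p,cv2.COLOR_BGR2HSV);ok=d>0
    inb=(W[...,0]>.2)&(W[...,0]<.85)&(np.abs(W[...,1])<.6)
    m=cv2.inRange(hsv,(105,120,60),(122,255,255))>0
    nn,l,st,ce=cv2.connectedComponentsWithStats((m&ok&inb&(W[...,2]<.05)).astype(np.uint8))
    for i in range(1,nn):
        if st[i,4]>300:
            q=W[l==i];print(n,"blue",st[i],np.median(q[:,2]).round(4),rect(q))
            x,y,w,h=st[i,:4]
            big=st[i,4]==st[1:,4].max()
            if big:
                b=np.zeros_like(m);b[y:y+h,x:x+w]=1
                o=b&(cv2.inRange(hsv,(5,150,120),(20,255,255))>0)&(W[...,2]>.035)
                print("  handle",o.sum(),np.median(W[o],0).round(4),rect(W[o]))
                if n=="top":cv2.imwrite("pics/crop1.png",cv2.resize(p[y-15:y+h+15,x-15:x+w+160],None,fx=3,fy=3,interpolation=2))
    m=inb&(np.abs(W[...,2]-.09)<.008)&(W[...,1]<.25)&(W[...,1]>-.35)
    nn,l,st,ce=cv2.connectedComponentsWithStats(m.astype(np.uint8))
    i=1+st[1:,4].argmax();q=W[l==i];print(n,"deck",st[i],np.median(q[:,2]).round(4),rect(q))
    x,y,w,h=st[i,:4];b=np.zeros_like(m);b[y:y+h,x:x+w]=1
    br=b&(cv2.inRange(hsv,(15,90,110),(35,255,255))>0)
    nn,l,st,ce=cv2.connectedComponentsWithStats(br.astype(np.uint8))
    for i in range(1,nn):
        if st[i,4]>3: print("  brass",st[i],ce[i].round(1),ray_at(*ce[i],.103,E,K).round(4),W[l==i].mean(0).round(4))
    for nm,lo,hi in(("green",(45,100,50),(80,255,255)),):
        g=inb&(cv2.inRange(hsv,lo,hi)>0)&(W[...,2]>.02)&(W[...,1]<.3);print(nm,np.median(W[g],0).round(3))
E
```

```text
top blue [ 206  173   60   46 1474] 0.0078 (array([516.9, 175.8]), array([115.7, 163.2]), 10.03)
  handle 140 [0.5162 0.1763 0.0524] (array([518. , 176.1]), array([14.7, 81.2]), 10.49)
top blue [206 244  45  37 839] 0.006 (array([317.1, 198.1]), array([ 83.5, 119.4]), 13.23)
top deck [ 312  158   76   60 3441] 0.0899 (array([ 521.5, -152.6]), array([151.1, 191.8]), 7.39)
  brass [370 183   4   5  16] [371.5 185. ] [ 0.5228 -0.2111  0.103 ] [ 0.5233 -0.2119  0.1005]
  brass [328 189   4   4  11] [329.4 190.5] [ 0.5086 -0.0922  0.103 ] [ 0.5084 -0.092   0.1041]
green [0.718 0.163 0.095]
scene blue [290 165  46  33 577] 0.008 (array([315.8, 196.3]), array([ 88.6, 118.7]), 14.11)
scene blue [ 233  197   69   54 1457] 0.0094 (array([515.7, 174.4]), array([117.9, 163. ]), 10.61)
  handle 167 [0.5186 0.1759 0.0538] (array([739.8, 345.9]), array([ 76.8, 603.7]), -52.51)
scene deck [ 135  121   83   62 2728] 0.0914 (array([ 519.4, -155.2]), array([154.1, 193.4]), 6.99)
  brass [160 137   3   5  14] [161.1 139.1] [ 0.525 -0.209  0.103] [ 0.5224 -0.2128  0.0979]
  brass [193 153   4   6  15] [194.8 155.3] [ 0.5103 -0.0906  0.103 ] [ 0.5075 -0.0939  0.0975]
green [0.743 0.176 0.097]
```

View pics/crop1.png

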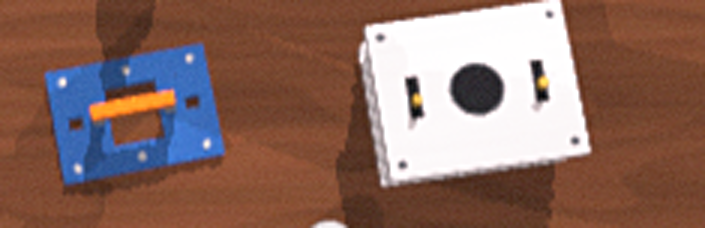

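Run:
```python
from h import *
from plant import robot
s=robot.read_state();Rm=R.from_rotvec(s["orientation"]).as_matrix();print(Rm.round(3))
# grasp: tool y along template x (10.2 deg), z down
for a in (10.2,190.2):
    y=np.array([np.cos(np.radians(a)),np.sin(np.radians(a)),0]);z=np.array([0,0,-1]);x=np.cross(y,z)
    T=np.stack([x,y,z],1);rel=R.from_matrix(Rm.T@T).as_rotvec();print(a,rel.round(3))
    print(Rm.T@(np.array([.517,.176,.34])-s["tool_pos"])*1000)
    print("q6 now",s["q"][5])
```

```text
[[-0.939  0.344 -0.001]
 [ 0.344  0.939 -0.002]
 [ 0.    -0.002 -1.   ]]
10.2 [-2.000e-03  1.000e-03  1.042e+00]
[-425.0796713  -256.74035748   64.16108483]
q6 now -0.08540112530105311
190.2 [-1.0e-03 -2.0e-03 -2.1e+00]
[-425.0796713  -256.74035748   64.16108483]
q6 now -0.08540112530105311
```

The crop shows the large blue plate with its slots at (75,122) and (192,101), and its window and handle, so it is the template. The block's pins are at (416,100) and (542,82). The sizes I measured match the ones given, so I'm moving over the template.

>>> apply_moves([
  [[-30,-18.3,0],[0,0,0]],
  [[-30,-18.3,0],[0,0,0]],
  [[-30,-18.3,0],[0,0,0]],
  [[-30,-18.3,0],[0,0,0]],
  [[-30,-18.3,0],[0,0,0]],
  [[-30,-18.3,0],[0,0,0]],
  [[-30,-18.3,0],[0,0,0]],
  [[-30,-18.3,0],[0,0,0]],
  [[-30,-18.3,0],[0,0,0]],
  [[-30,-18.3,0],[0,0,0]],
  [[-30,-18.3,0],[0,0,0]],
  [[-30,-18.3,0],[0,0,0]],
], claw=1)

```text
t: 1.1
tool_pos: [0.4694, 0.2319, 0.4044]
orientation: [-0.548, -3.093, 0.0]
force: [0.1, 0.3, 0.5]
opening: 0.093
gripper_force: 0.0
```

>>> apply_moves([
  [[0,0,0],[0,0,0.12]],
  [[0,0,0],[0,0,0.12]],
  [[0,0,0],[0,0,0.12]],
  [[0,0,0],[0,0,0.12]],
  [[0,0,0],[0,0,0.12]],
  [[0,0,0],[0,0,0.12]],
  [[0,0,0],[0,0,0.12]],
  [[0,0,0],[0,0,0.12]],
  [[0,0,0],[0,0,0.082]],
  [[0,0,0],[0,0,0]],
])

```text
t: 1.93
tool_pos: [0.4687, 0.2335, 0.4042]
orientation: [-2.02, -2.406, 0.001]
force: [-0.0, -0.2, -0.6]
opening: 0.0931
gripper_force: 0.0
```

```bash
cat >> h.py <<'E'
def togo(s,target,yaw=None):
    "shift in tool mm, and turn, to put TCP at target with tool y at yaw (deg) and z down"
    Rm=R.from_rotvec(s["orientation"]).as_matrix()
    print("t",round(s["t"],2),"pos",np.round(s["tool_pos"],4),"yaw_y",np.degrees(np.arctan2(Rm[1,1],Rm[0,1])).round(2),"F",np.round(s["force"],2),"M",np.round(s["wrist_torque"],2),"open",np.round(s["opening"],4),"grip",np.round(s["gripper_force"],1))
    print("shift",(Rm.T@(np.array(target)-s["tool_pos"])*1000).round(1))
    if yaw is not None:
        a=np.radians(yaw);y=np.array([np.cos(a),np.sin(a),0]);z=np.array([0,0,-1.]);x=np.cross(y,z)
        print("turn",R.from_matrix(Rm.T@np.stack([x,y,z],1)).as_rotvec().round(4))
E
python3 - <<'E'
from h import *
from plant import robot
s=robot.read_state();togo(s,[.517,.176,.213],10.2)
c=robot.calibration("wrist");E=c["extrinsics"];K=[c["fx"],c["fy"],c["cx"],c["cy"]]
p,d=robot.read_camera("wrist");cv2.imwrite("pics/w1.png",p);np.savez("w1.npz",p=p,d=d,E=E,K=K)
W=cloud(d,E,K);hsv=cv2.cvtColor(p,cv2.COLOR_BGR2HSV)
m=(cv2.inRange(hsv,(105,120,60),(122,255,255))>0)&(np.abs(W[...,2]-.008)<.004)&(d>0)
nn,l,st,ce=cv2.connectedComponentsWithStats(m.astype(np.uint8))
for i in range(1,nn):
    if st[i,4]>300:print("blue",st[i],rect(W[l==i]))
o=(cv2.inRange(hsv,(5,150,120),(20,255,255))>0)&(np.abs(W[...,2]-.053)<.004)&(d>0)
nn,l,st,ce=cv2.connectedComponentsWithStats(o.astype(np.uint8))
for i in range(1,nn):
    if st[i,4]>100:print("handle",st[i],rect(W[l==i]))
E
```

```text
t 1.93 pos [0.4687 0.2335 0.4042] yaw_y 9.97 F [-0.05 -0.23 -0.6 ] M [-0.06  0.06  0.03] open 0.0931 grip 0.0
shift [-64.9  37.8 191.2]
turn [-0.0009  0.0002 -0.004 ]
blue [  88  129   83   98 4470] (array([317.1, 195.7]), array([ 85.4, 118.8]), 13.8)
blue [ 241  159   95  111 7211] (array([514.7, 182.2]), array([114.8, 145.7]), 10.07)
handle [ 43   0  21  17 112] (array([248.1, 362.8]), array([14. , 14.2]), -68.65)
handle [391   3  67  68 435] (array([603.6, 396.3]), array([13.1, 82.3]), 57.37)
handle [283 201  14  70 240] (array([515. , 173.6]), array([13., 83.]), 10.16)
```

View pics/w1.png

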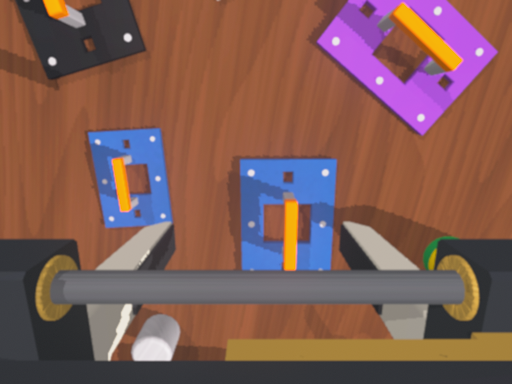

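The wrist view shows the large blue plate at (288,215) with its handle at (290,235). Its handle measures 83 mm long at (515,174), which agrees with the top camera. Descending.

>>> apply_moves([
  [[-16.5,9.2,0],[0,0,0]],
  [[-16.5,9.2,0],[0,0,0]],
  [[-16.5,9.2,0],[0,0,0]],
  [[-16.5,9.2,0],[0,0,0]],
  [[0,0,30],[0,0,0]],
  [[0,0,30],[0,0,0]],
  [[0,0,30],[0,0,0]],
  [[0,0,30],[0,0,0]],
  [[0,0,20],[0,0,0]],
  [[0,0,0],[0,0,0]],
])

```text
t: 2.82
tool_pos: [0.5142, 0.1744, 0.259]
orientation: [-2.008, -2.409, 0.012]
force: [-0.4, -0.1, -1.0]
opening: 0.0933
gripper_force: 0.0
```

Run:
```python
from h import *
from plant import robot
togo(robot.read_state(),[.516,.175,.213],10.1)
```

```text
t 2.82 pos [0.5142 0.1744 0.259 ] yaw_y 10.38 F [-0.37 -0.12 -0.98] M [-0.02  0.08  0.02] open 0.0933 grip 0.0
shift [ 0.3  2.3 46. ]
turn [-0.0093  0.0005  0.0048]
```

>>> apply_moves([
  [[0,1,16],[0,0,0]],
  [[0,0.5,14],[0,0,0]],
  [[0,0,10],[0,0,0]],
  [[0,0,6],[0,0,0]],
  [[0,0,0],[0,0,0]],
  [[0,0,0],[0,0,0]],
])

```text
t: 3.32
tool_pos: [0.5184, 0.1754, 0.2193]
orientation: [2.014, 2.411, 0.0]
force: [-0.8, -0.1, -0.5]
opening: 0.0931
gripper_force: 0.0
```

Run:
```python
from h import *
from plant import robot
togo(robot.read_state(),[.516,.175,.213],10.1)
```

```text
t 3.32 pos [0.5184 0.1754 0.2193] yaw_y 10.24 F [-0.8  -0.12 -0.51] M [-0.04  0.05  0.02] open 0.0931 grip 0.0
shift [-0.  -2.4  6.3]
turn [ 0.0003 -0.      0.0024]
```

>>> apply_moves([
  [[0,-1,3],[0,0,0]],
  [[0,-1,3],[0,0,0]],
  [[0,0,0],[0,0,0]],
])

```text
t: 3.57
tool_pos: [0.516, 0.175, 0.2126]
orientation: [-2.015, -2.41, 0.0]
force: [-0.2, -0.9, 0.5]
opening: 0.0929
gripper_force: 0.0
```

>>> apply_moves([
  [[0,0,0],[0,0,0]],
  [[0,0,0],[0,0,0]],
  [[0,0,0],[0,0,0]],
  [[0,0,0],[0,0,0]],
  [[0,0,0],[0,0,0]],
  [[0,0,0],[0,0,0]],
  [[0,0,0],[0,0,0]],
  [[0,0,0],[0,0,0]],
  [[0,0,0],[0,0,0]],
  [[0,0,0],[0,0,0]],
], claw=0, newtons=30)

```text
t: 4.4
tool_pos: [0.5162, 0.175, 0.2127]
orientation: [-2.015, -2.41, 0.0]
force: [-0.3, -0.7, 0.4]
opening: 0.0311
gripper_force: 0.0
```

Run:
```python
from h import *
from plant import robot
togo(robot.read_state(),[.516,.175,.213],10.1)
```

```text
t 4.4 pos [0.5162 0.175  0.2127] yaw_y 10.2 F [-0.32 -0.7   0.36] M [-0.02  0.1  -0.03] open 0.0311 grip 0.0
shift [ 0.  -0.2 -0.3]
turn [-0.0001 -0.      0.0017]
```

>>> apply_moves([
  [[0,0,0],[0,0,0]],
  [[0,0,0],[0,0,0]],
  [[0,0,0],[0,0,0]],
  [[0,0,0],[0,0,0]],
  [[0,0,0],[0,0,0]],
  [[0,0,0],[0,0,0]],
], newtons=40)

```text
t: 4.9
tool_pos: [0.5162, 0.175, 0.2127]
orientation: [2.015, 2.41, 0.0]
force: [0.3, 0.8, 0.3]
opening: 0.0133
gripper_force: 40.0
```

>>> apply_moves([
  [[0,0,-5],[0,0,0]],
  [[0,0,-10],[0,0,0]],
  [[0,0,-20],[0,0,0]],
  [[0,0,-25],[0,0,0]],
  [[0,0,-30],[0,0,0]],
  [[0,0,-30],[0,0,0]],
  [[0,0,-20],[0,0,0]],
  [[0,0,-10],[0,0,0]],
  [[0,0,0],[0,0,0]],
  [[0,0,0],[0,0,0]],
])

```text
t: 5.73
tool_pos: [0.516, 0.175, 0.3625]
orientation: [2.015, 2.41, 0.0]
force: [-0.6, -0.7, -4.1]
opening: 0.0138
gripper_force: 40.0
```

Run:
```python
from h import *
from plant import robot
togo(robot.read_state(),[.5157,-.1525,.363],7.2)
```

```text
t 5.73 pos [0.516  0.175  0.3625] yaw_y 10.2 F [-0.57 -0.65 -4.06] M [-0.04  0.09 -0.02] open 0.0138 grip 40.0
shift [-322.2  -58.3   -0.5]
turn [ 0.0001 -0.      0.0523]
```

>>> apply_moves([
  [[-10,-1.8,0],[0,0,0]],
  [[-24,-4.3,0],[0,0,0]],
  [[-32,-5.8,0],[0,0,0]],
  [[-34,-6.2,0],[0,0,0]],
  [[-34,-6.2,0],[0,0,0]],
  [[-34,-6.2,0],[0,0,0]],
  [[-34,-6.2,0],[0,0,0]],
  [[-34,-6.2,0],[0,0,0]],
  [[-34,-6.2,0],[0,0,0]],
  [[-28,-5,0],[0,0,0]],
  [[-16,-2.9,0],[0,0,0]],
  [[-8,-1.3,0],[0,0,0]],
])

```text
t: 6.73
tool_pos: [0.5146, -0.155, 0.3603]
orientation: [-2.016, -2.405, 0.003]
force: [0.4, 0.5, -3.2]
opening: 0.0137
gripper_force: 40.0
```

>>> apply_moves([
  [[0,0,0],[0,0,0.026]],
  [[0,0,0],[0,0,0.026]],
  [[0,0,0],[0,0,0]],
  [[0,0,0],[0,0,0]],
  [[0,0,0],[0,0,0]],
])

```text
t: 7.15
tool_pos: [0.5156, -0.1518, 0.3619]
orientation: [-2.075, -2.357, 0.001]
force: [0.7, -0.5, -3.2]
opening: 0.0138
gripper_force: 40.0
```

Run:
```python
from h import *
from plant import robot
s=robot.read_state();togo(s,[.516,-.1525,.363],7.1)
for n in("top","scene","wrist"):
    c=robot.calibration(n);E=c["extrinsics"];K=[c["fx"],c["fy"],c["cx"],c["cy"]]
    p,d=robot.read_camera(n);cv2.imwrite(f"pics/{n}2.png",p);np.savez(f"{n}2.npz",p=p,d=d,E=E,K=K)
    W=cloud(d,E,K);hsv=cv2.cvtColor(p,cv2.COLOR_BGR2HSV)
    m=(cv2.inRange(hsv,(105,100,40),(122,255,255))>0)&(np.abs(W[...,2]-.157)<.012)&(d>0)
    q=W[m];print(n,m.sum(),np.median(q[:,2]).round(4),rect(q))
a=np.hstack([cv2.imread("pics/scene2.png")[90:290,100:350],cv2.imread("pics/top2.png")[110:310,200:450]])
cv2.imwrite("pics/v2.png",cv2.resize(a,None,fx=1.6,fy=1.6,interpolation=2))
b=cv2.imread("pics/wrist2.png");A=cv2.resize(a,None,fx=1.5,fy=1.5)
```

```text
t 7.15 pos [ 0.5156 -0.1518  0.3619] yaw_y 7.3 F [ 0.68 -0.48 -3.19] M [-0.04  0.06  0.  ] open 0.0138 grip 40.0
shift [-0.8  0.3 -1.1]
turn [-0.0013 -0.0008  0.0035]
top 900 0.1571 (array([ 515.8, -150.6]), array([113. , 164.2]), 8.08)
scene 999 0.1586 (array([ 515. , -152.8]), array([118.1, 163.9]), 6.96)
wrist 22379 0.1576 (array([ 514.9, -153.4]), array([116.1, 162.7]), 7.25)
```

View pics/v2.png

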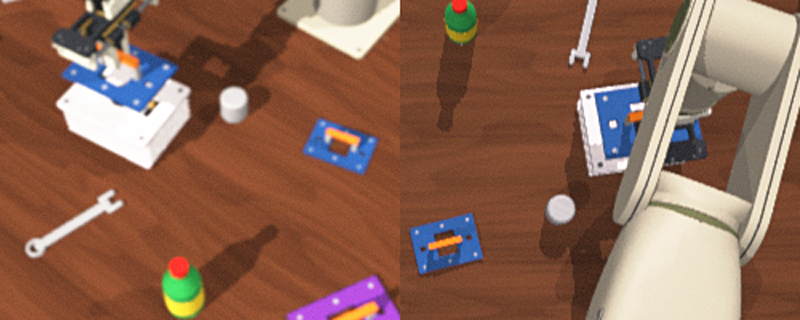

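View pics/wrist2.png

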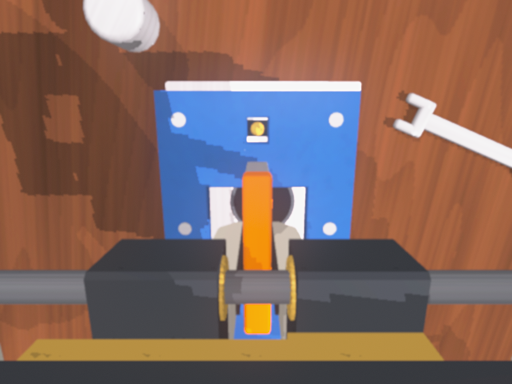

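The wrist view shows the near pin's brass tip at (257,129), visible through the slot, so slot and pin can be compared in one image.

Run:
```python
from h import *
f=np.load("wrist2.npz");p,d,E,K=[f[k] for k in"pdEK"];W=cloud(d,E,K)
hsv=cv2.cvtColor(p,cv2.COLOR_BGR2HSV)
sl=(slice(108,150),slice(235,282))
br=np.zeros(d.shape,bool);br[sl]=(cv2.inRange(hsv,(12,90,80),(38,255,255))>0)[sl]
v,u=np.nonzero(br);print("brass",len(u),u.min(),u.max(),v.min(),v.max(),u.mean(),v.mean(),"z",np.median(W[br],0).round(4),W[br][:,2].max().round(4))
c=((u.min()+u.max())/2,(v.min()+v.max())/2)
pin=ray_at(*c,.106,E,K);print("pin",pin.round(4), "by depth tips",np.mean(W[br&(W[...,2]>.104)],0).round(4))
nb=np.zeros(d.shape,np.uint8);nb[sl]=((W[...,2]<.145)&(d>0))[sl];v,u=np.nonzero(nb)
print("hole px",u.min(),u.max(),v.min(),v.max())
# blue top mask complement
tb=np.zeros(d.shape,bool);tb[sl]=((np.abs(W[...,2]-.1575)<.003))[sl]
hol=np.zeros(d.shape,np.uint8);hol[sl]=(~tb)[sl];v,u=np.nonzero(hol);print("top hole",u.min(),u.max(),v.min(),v.max())
for z,(a,b) in {.1575:((u.min()+u.max())/2,(v.min()+v.max())/2)}.items(): slot=ray_at(a,b,z,E,K)
print("slot",slot.round(4))
yaw=np.radians(7.25);ex=np.array([np.cos(yaw),np.sin(yaw)]);ey=np.array([-ex[1],ex[0]])
dv=(pin-slot)[:2]*1000;print("pin-slot in template x,y mm",(dv@ex).round(2),(dv@ey).round(2))
ctr=np.array([.5149,-.1534]);print("slot from rect",(ctr+.06*ey).round(4))
q=W[(np.abs(W[...,2]-.09)<.003)&(d>0)];print("deck visible",len(q))
np.set_printoptions(precision=3)
# far-side deck edge yaw: front strip
m=(np.abs(W[...,2]-.09)<.003)&(d>0);m[95:]=0;v,u=np.nonzero(m)
pts=W[m];edge=[]
for uu in range(u.min()+4,u.max()-3):
    vv=v[u==uu].min() if (u==uu).any() else None
    if vv is not None: edge.append(W[vv,uu,:2])
e=np.array(edge);k=np.polyfit(e[:,0],e[:,1],1);print("deck +y edge yaw",np.degrees(np.arctan(k[0])).round(2))
```

```text
brass 153 251 264 122 135 257.1307189542484 128.26797385620915 z [ 0.5078 -0.0952  0.1058] 0.1077
pin [ 0.508  -0.0953  0.106 ] by depth tips [ 0.5074 -0.0956  0.1059]
hole px 247 266 119 141
top hole 235 273 110 143
slot [ 0.5056 -0.0922  0.1575]
pin-slot in template x,y mm 2.01 -3.4
slot from rect [ 0.5073 -0.0939]
deck visible 4515
deck +y edge yaw 7.35
```

>>> apply_moves([
  [[-0.8,0.3,0],[0,0,0]],
  [[-0.7,0.2,5],[0,0,0]],
  [[0,0,8],[0,0,0]],
  [[0,0,8],[0,0,0]],
  [[0,0,8],[0,0,0]],
  [[0,0,6],[0,0,0]],
  [[0,0,3],[0,0,0]],
  [[0,0,0],[0,0,0]],
  [[0,0,0],[0,0,0]],
  [[0,0,0],[0,0,0]],
])

```text
t: 8.13
tool_pos: [0.5167, -0.1537, 0.3252]
orientation: [2.077, 2.356, 0.0]
force: [-0.7, 0.7, -3.9]
opening: 0.0136
gripper_force: 40.0
```

```bash
cat > look.py <<'E'
from h import *
from plant import robot
import sys
def look(tag):
    s=robot.read_state();togo(s,s["tool_pos"])
    c=robot.calibration("wrist");E=c["extrinsics"];K=[c["fx"],c["fy"],c["cx"],c["cy"]]
    p,d=robot.read_camera("wrist");cv2.imwrite(f"pics/{tag}.png",p);np.savez(f"{tag}.npz",p=p,d=d,E=E,K=K)
    W=cloud(d,E,K);hsv=cv2.cvtColor(p,cv2.COLOR_BGR2HSV);zt=s["tool_pos"][2]-.2048
    m=(cv2.inRange(hsv,(105,100,40),(122,255,255))>0)&(np.abs(W[...,2]-zt)<.005)&(d>0)
    nn,l,st,ce=cv2.connectedComponentsWithStats(m.astype(np.uint8));q=W[m&(np.linalg.norm(W[...,:2]-s["tool_pos"][:2],axis=-1)<.11)]
    r=rect(q);print("plate z",np.median(q[:,2]).round(4),r)
    yaw=np.radians(r[2]);ex=np.array([np.cos(yaw),np.sin(yaw)]);ey=np.array([-ex[1],ex[0]])
    slot=np.array(r[0])/1000+.06*ey
    br=(cv2.inRange(hsv,(12,90,80),(38,255,255))>0)&(np.linalg.norm(W[...,:2]-slot,axis=-1)<.012)&(np.abs(W[...,2]-.105)<.006)
    v,u=np.nonzero(br);print("brass",len(u),u.min(),u.max(),v.min(),v.max())
    pin=ray_at((u.min()+u.max())/2,(v.min()+v.max())/2,.106,E,K)[:2]
    print("slot",slot.round(4),"pin",pin.round(4),"pin-slot x,y",((pin-slot)*1000@ex).round(2),((pin-slot)*1000@ey).round(2))
    cu,cv=int(u.mean()),int(v.mean());cv2.imwrite(f"pics/{tag}c.png",cv2.resize(p[max(cv-60,0):cv+60,cu-75:cu+75],None,fx=5,fy=5,interpolation=2))
look(sys.argv[1])
E
python3 look.py w3
```

```text
t 8.13 pos [ 0.5167 -0.1537  0.3252] yaw_y 7.22 F [-0.72  0.7  -3.92] M [-0.04  0.04 -0.03] open 0.0136 grip 40.0
shift [0. 0. 0.]
plate z 0.1204 (array([ 516.2, -155.5]), array([115.5, 163. ]), 7.25)
brass 177 248 262 121 135
slot [ 0.5086 -0.096 ] pin [ 0.5075 -0.0956] pin-slot x,y -1.07 0.54
```

View pics/w3c.png

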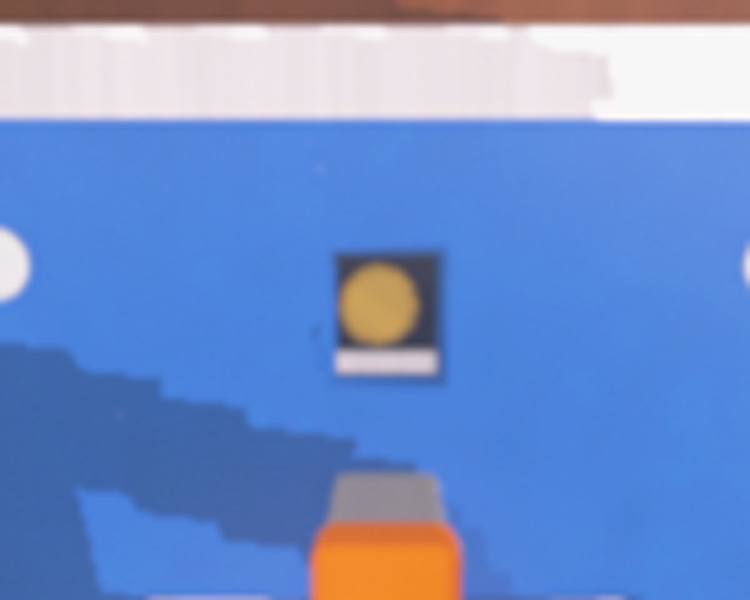

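The crop shows the pin at (379,304) in a slot spanning u 335–440. The pin sits 1 mm toward −x, which matches the computed −1.07. I'll shift the template by that and lower it gently.

>>> apply_moves([
  [[0.5,-1,0],[0,0,0]],
  [[0,0,2],[0,0,0]],
  [[0,0,2],[0,0,0]],
  [[0,0,0],[0,0,0]],
  [[0,0,0],[0,0,0]],
])

```text
t: 8.6
tool_pos: [0.5153, -0.1533, 0.3205]
orientation: [-2.077, -2.357, 0.0]
force: [0.1, -0.1, -4.0]
opening: 0.0137
gripper_force: 40.0
```

```bash
python3 look.py w4
```

```text
t 8.6 pos [ 0.5153 -0.1533  0.3205] yaw_y 7.22 F [ 0.15 -0.1  -3.96] M [-0.1   0.08  0.02] open 0.0137 grip 40.0
shift [0. 0. 0.]
plate z 0.1158 (array([ 514.7, -154.7]), array([115.6, 162.8]), 7.27)
brass 194 250 265 122 137
slot [ 0.5071 -0.0952] pin [ 0.5076 -0.0955] pin-slot x,y 0.41 -0.37
```

>>> apply_moves([
  [[-0.3,0.3,0.5],[0,0,0]],
  [[0,0,0.7],[0,0,0]],
  [[0,0,0.7],[0,0,0]],
  [[0,0,0.7],[0,0,0]],
  [[0,0,0.7],[0,0,0]],
  [[0,0,0],[0,0,0]],
])

```text
t: 9.15
tool_pos: [0.5157, -0.1535, 0.3172]
orientation: [-2.077, -2.357, 0.0]
force: [-0.1, -0.1, -4.3]
opening: 0.0138
gripper_force: 40.0
```

>>> apply_moves([
  [[0,0,0.7],[0,0,0]],
  [[0,0,0.7],[0,0,0]],
  [[0,0,0],[0,0,0]],
  [[0,0,0],[0,0,0]],
])

```text
t: 9.48
tool_pos: [0.5158, -0.1536, 0.316]
orientation: [-2.077, -2.357, 0.0]
force: [-0.2, -0.3, -3.4]
opening: 0.0136
gripper_force: 40.0
```

```bash
python3 look.py w5
```

```text
t 9.48 pos [ 0.5158 -0.1536  0.316 ] yaw_y 7.22 F [-0.16 -0.29 -3.43] M [-0.05  0.03  0.05] open 0.0136 grip 40.0
shift [0. 0. 0.]
plate z 0.1113 (array([ 515.1, -154.8]), array([115.6, 162.3]), 7.19)
brass 206 249 264 122 137
slot [ 0.5076 -0.0953] pin [ 0.5074 -0.0957] pin-slot x,y -0.22 -0.38
```

No contact force with the underside about 2.7 mm below the pin tips, so the pins have entered. Lowering on.

>>> apply_moves([
  [[-0.2,-0.1,1],[0,0,0]],
  [[0,0,1],[0,0,0]],
  [[0,0,1],[0,0,0]],
  [[0,0,1],[0,0,0]],
  [[0,0,0],[0,0,0]],
])

```text
t: 9.95
tool_pos: [0.5156, -0.1537, 0.3117]
orientation: [-2.077, -2.357, 0.0]
force: [0.6, -0.6, -3.2]
opening: 0.0138
gripper_force: 40.0
```

>>> apply_moves([
  [[0,0,1],[0,0,0]],
  [[0,0,1],[0,0,0]],
  [[0,0,1],[0,0,0]],
  [[0,0,1],[0,0,0]],
  [[0,0,0],[0,0,0]],
])

```text
t: 10.37
tool_pos: [0.5156, -0.1537, 0.3077]
orientation: [-2.077, -2.357, 0.0]
force: [0.1, 0.8, -3.5]
opening: 0.014
gripper_force: 40.0
```

>>> apply_moves([
  [[0,0,0.8],[0,0,0]],
  [[0,0,0.8],[0,0,0]],
  [[0,0,0.8],[0,0,0]],
  [[0,0,0.8],[0,0,0]],
  [[0,0,0],[0,0,0]],
  [[0,0,0],[0,0,0]],
])

```text
t: 10.87
tool_pos: [0.5157, -0.1537, 0.3047]
orientation: [-2.077, -2.357, 0.0]
force: [1.0, 0.0, -3.7]
opening: 0.0135
gripper_force: 40.0
```

>>> apply_moves([
  [[0,0,0.5],[0,0,0]],
  [[0,0,0.5],[0,0,0]],
  [[0,0,0],[0,0,0]],
])

```text
t: 11.12
tool_pos: [0.5157, -0.1537, 0.3037]
orientation: [-2.077, -2.357, 0.0]
force: [0.1, 0.5, -2.7]
opening: 0.0135
gripper_force: 40.0
```

>>> apply_moves([
  [[0,0,0.4],[0,0,0]],
  [[0,0,0],[0,0,0]],
  [[0,0,0],[0,0,0]],
])

```text
t: 11.37
tool_pos: [0.5157, -0.1538, 0.3034]
orientation: [-2.077, -2.357, 0.0]
force: [0.5, 0.2, -4.0]
opening: 0.014
gripper_force: 40.0
```

>>> apply_moves([
  [[0,0,0.3],[0,0,0]],
  [[0,0,0],[0,0,0]],
  [[0,0,0],[0,0,0]],
])

```text
t: 11.62
tool_pos: [0.5157, -0.1538, 0.3031]
orientation: [2.077, 2.357, -0.0]
force: [-0.1, 0.4, -2.9]
opening: 0.0137
gripper_force: 40.0
```

>>> apply_moves([
  [[0,0,0.3],[0,0,0]],
  [[0,0,0],[0,0,0]],
  [[0,0,0],[0,0,0]],
])

```text
t: 11.87
tool_pos: [0.5157, -0.1537, 0.3028]
orientation: [-2.077, -2.357, -0.0]
force: [0.2, -1.1, -4.3]
opening: 0.0137
gripper_force: 40.0
```

>>> apply_moves([
  [[0,0,0.3],[0,0,0]],
  [[0,0,0],[0,0,0]],
  [[0,0,0],[0,0,0]],
])

```text
t: 12.12
tool_pos: [0.5157, -0.1537, 0.3027]
orientation: [2.077, 2.357, 0.0]
force: [-1.4, 0.5, -1.0]
opening: 0.0138
gripper_force: 40.0
```

The force has gone from −4 N to −1 N at z = 0.3027, which is deck contact at the expected height. One more small step will confirm it.

>>> apply_moves([
  [[0,0,0.2],[0,0,0]],
  [[0,0,0],[0,0,0]],
  [[0,0,0],[0,0,0]],
])

```text
t: 12.37
tool_pos: [0.5157, -0.1538, 0.3027]
orientation: [2.077, 2.357, 0.0]
force: [-3.2, 1.5, 3.3]
opening: 0.0139
gripper_force: 40.0
```

```bash
python3 look.py w6
```

```text
t 12.37 pos [ 0.5157 -0.1538  0.3027] yaw_y 7.22 F [-3.15  1.51  3.35] M [0.17 0.67 0.01] open 0.0139 grip 40.0
shift [0. 0. 0.]
plate z 0.098 (array([ 515. , -155.4]), array([115.9, 163.2]), 7.41)
brass 242 248 265 122 138
slot [ 0.5073 -0.0959] pin [ 0.5074 -0.0956] pin-slot x,y 0.21 0.31
```

The plate top is at 98 mm, so it is seated on the deck. Releasing.

>>> apply_moves([
  [[0,0,0],[0,0,0]],
  [[0,0,0],[0,0,0]],
  [[0,0,0],[0,0,0]],
  [[0,0,0],[0,0,0]],
  [[0,0,0],[0,0,0]],
  [[0,0,0],[0,0,0]],
  [[0,0,0],[0,0,0]],
  [[0,0,0],[0,0,0]],
], claw=0.7)

```text
t: 13.08
tool_pos: [0.5157, -0.1537, 0.3023]
orientation: [-2.077, -2.357, 0.0]
force: [-0.3, -0.8, -0.0]
opening: 0.0618
gripper_force: 0.0
```

>>> apply_moves([
  [[0,0,-5],[0,0,0]],
  [[0,0,-10],[0,0,0]],
  [[0,0,-20],[0,0,0]],
  [[0,0,-25],[0,0,0]],
  [[0,0,-25],[0,0,0]],
  [[0,0,-15],[0,0,0]],
  [[0,0,0],[0,0,0]],
  [[0,0,0],[0,0,0]],
])

```text
t: 13.75
tool_pos: [0.516, -0.1539, 0.404]
orientation: [2.075, 2.355, 0.002]
force: [-0.5, -0.2, 0.6]
opening: 0.0646
gripper_force: 0.0
```

Run:
```python
from h import *
from plant import robot
s=robot.read_state();togo(s,s["tool_pos"])
c=robot.calibration("wrist");E=c["extrinsics"];K=[c["fx"],c["fy"],c["cx"],c["cy"]]
p,d=robot.read_camera("wrist");cv2.imwrite("pics/w7.png",p);W=cloud(d,E,K);hsv=cv2.cvtColor(p,cv2.COLOR_BGR2HSV)
m=(cv2.inRange(hsv,(105,100,40),(122,255,255))>0)&(d>0)&(np.linalg.norm(W[...,:2]-[.515,-.155],axis=-1)<.11)
q=W[m];q=q[np.abs(q[:,2]-.098)<.006];A=np.c_[q[:,:2]-q[:,:2].mean(0),np.ones(len(q))]
print(rect(q),"plane tilt x,y,z",np.linalg.lstsq(A,q[:,2],rcond=None)[0].round(4))
```

```text
t 13.75 pos [ 0.516  -0.1539  0.404 ] yaw_y 7.22 F [-0.49 -0.23  0.59] M [-0.1   0.08  0.  ] open 0.0646 grip 0.0
shift [0. 0. 0.]
(array([ 514.7, -155.4]), array([115.5, 163.7]), 7.26) plane tilt x,y,z [-0.0014  0.0001  0.0981]
```

View pics/w7.png

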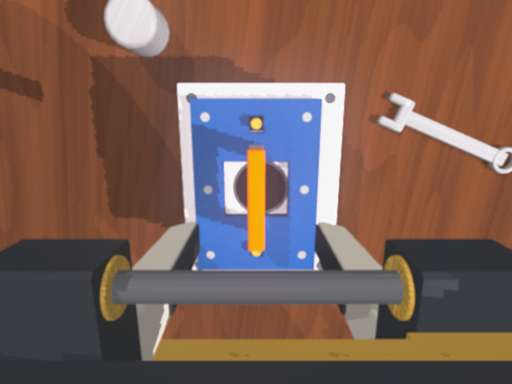

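The wrist view shows the template flat on the block, with pins through both slots at (256,123) and (256,253). The piston and wrench are where they were. The plate top fits a plane at 98.1 mm with no tilt, and the gripper is clear, so I'm handing it in.

```bash
python3 -c "
from plant import robot
print(robot.close_job())"
```

```text
the job is handed in; nothing more can be done
None
```

The blue drilling template is on the block with both guide pins through its slots, flat on the top face and let go; contact force stayed at a few newtons in every reading, and the job was handed in at about 14 s of the 64 s allowed.

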